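# Snap the bit cassette home in the driver case

## Task

Put the loose bit cassette back into its empty dock in the open driver case: set it straight over the two spring hooks and press it straight down until both ends have clicked in and it sits level and fully home. Press gently, for the hooks and the tray are thin plastic, and leave the other things on the bench alone.

Things in the scene. Friction and masses are not known exactly. Their poses are not given: they have to be found in the camera images.
- cassette: The loose bit cassette, 50 to 110 g: black bar 104 (its x) x 22 (y) x 20 mm high, with 7 steel bits in a row on top (over x = +-30 mm, tips 34 mm above the underside) and an eye at each end. Origin at the centre of its underside, z up. Both ends are alike: it fits either way round. Pinch it across its 22 mm sides.
- pad_a (a point): Bare thumb pad on top of the cassette at its +x end: 20 mm above the underside, 42 mm from the middle; bare over x = 31 to 52 mm. Beyond it the eye, 3 mm thick, level with the underside: its slot spans x = 52 to 62 mm, y = +-7 mm, and its end bar x = 62 to 68 mm.
- pad_b (a point): The same thumb pad at the cassette's -x end, with the same eye beyond it.
- case: Open driver case, fixed: black shell 230 (its x) x 310 (y) x 42 mm high, lid lying open beyond its +x side. Origin under the shell's centre. In it a second cassette is already home, parallel to the empty dock, 93 mm from it towards +x (bit tips 52 mm above the bench). Pocket and rack beyond the dock's ends are under 40 mm high.
- seat (a point): Centre of the empty dock's seat, 26 mm above the bench: a home cassette's origin lies here. x runs along the dock from hook to hook, z up. Side guides at x = +-30 to +-46 mm, 11 mm high with sloped tops, leave the cassette 1.2 mm on each side; at mid length both sides are free for fingers, 14 mm down to the tray. It sinks with the dock.
- dock (a joint): How far the dock sinks as the thin tray under it gives way, in m: 0 at rest, about 1 mm for each 1.5 N of push, stop at 0.0115 (17 N); the plastic is overloaded at 28 N. It sinks before the hooks let the cassette pass, and springs back up against it at the click, so depth alone does not tell when it is home.
- hook_a (a joint): Bending of the upright hook at the seat's +x end, rad: 0 at rest, about 0.12 when an eye's end bar passes its barb, back to 0 as it snaps over the bar. 10 mm wide; arm's outer face 61.5 mm from the seat's centre, barb outward to 64.5 mm, catch 3.8 mm and top 13.8 mm above the seat. The pair takes 8 to 14 N of straight push, which drops by about 4 N at the click.
- hook_b (a joint): The same for the mirrored hook at the seat's -x end.
- driver: Bystander: blue cordless driver standing on its black battery, 200 mm high. Origin at the centre of the battery's underside.
- glue: Bystander: white glue bottle, 58 mm across, 165 mm high. Origin at the centre of its underside.
- sandblock: Bystander: cork sanding block, 122 x 67 x 35 mm. Origin at the centre of its underside.
- offcut: Bystander: cedar offcut, 110 x 45 x 30 mm. Origin at the centre of its underside.
Mind the look-alikes: they are no part of the job. Of the things that look like the cassette, the largest one is meant.

How it is judged:
At the end, for the whole second after the job is handed in: The cassette rests on the dock's seat: underside within 1.5 mm of the seat, centred within 4 mm, along the dock within 0.06 rad, level within 0.03 rad, at rest, and both hooks have sprung back (each under 0.04 rad) over its end bars (z of cassette in the frame of seat between -0.0015 and 0.0015 m and horizontal distance between cassette and seat below 0.004 m and angle between the x axis of cassette and the x axis of seat, either way round below 0.06 rad and angle between cassette's own z axis and vertical below 0.03 rad and value of joint each of hook_a, hook_b below 0.04 rad and linear speed of cassette below 0.02 m/s); the robot touches nothing.
It fails at once if anything presses on the case, its dock or its hooks with more than 28 N (contact force between anything else and case above 28 N).
It fails at once if the cassette is forced into the dock aslant (over 0.2 rad from level) (horizontal distance between cassette and seat below 0.03 m and z of cassette in the frame of seat below 0.016 m and angle between cassette's own z axis and vertical above 0.2 rad).
It fails at once if a bystander (driver, glue bottle, sanding block, offcut) is pushed about by over 30 mm (distance of any of driver, glue, sandblock, offcut from where it was at the start of the episode above 0.03 m).
It also fails if it takes over 54 s, if anything falls off the work surface, if the arm or the gripper's body presses on something with over 40 N, if the wrist force passes 120 N, or if a joint passes its speed limit or range.

## Robot

A 7-joint arm with a two-finger parallel gripper is mounted at the origin on the work surface. World frame = base frame: x ahead of the robot, y to its left, z up, the work surface at z = 0. Lengths are in m, angles in rad, forces in N, time in s.
With the tool pointing down it reaches from about 0.425 to 0.925 m from the base axis. Payload 6.8 kg.
Tool frame: the origin (TCP) lies midway between the tips of the shut fingers; the grasp point (between the pads) lies bot.grip_point_offset behind it (bot.grip_point_offset is the distance from the TCP to the grasp point, in m); z points along the fingers, y is the line along which they close (so a half turn about z gives the same grasp; the last joint's range is limited). The gripper opens to 85 mm and grips with 20 to 120 N. Pads are 22 mm wide; open, the fingers measure 114 mm over their backs; the gripper's body (76 mm by 85 mm) begins 54 mm behind the grasp point. The pads swing forward as they close: fully open they stand 13 mm farther back than shut.
Start: joints at [1.068, 0.477, 0.022, 1.555, -0.011, 1.109, -0.083], TCP at [0.26, -0.623, 0.231] pointing down, gripper open.
Joint ranges: [-2.96, 2.96], [-0.34, 2.1], [-1.41, 1.46], [0.24, 2.44], [-1.37, 4.51], [0.17, 1.92], [-2.96, 2.96]. Speed limits (rad/s): [2.39, 2.39, 3.14, 3.14, 3.14, 3.14, 3.14].

## Interface

Orientations are given as a unit quaternion [w, x, y, z].
In Python, from station import get_obs, cams, job, bot gives the robot as it stands.
- The arm moves only by the tool arm_command, never from a script. Its argument "rows" is a list that holds one entry, the list of rows, each a list of 5 numbers: the finger opening in mm, from 0 to 85.4, then the shift along the world's x, y, z in units of 60 mm (1.0 is 60 mm), then the turn about the world's z in units of 0.08 rad (1.0 is 0.08 rad). In form: [[[grip, x, y, z, turn], ...]]. A call has exactly 10 rows; each row shifts and turns the commanded pose from where the row before left it; what a row does not reach is not made up. A row lasts 1/8 s, in which the tool goes at most 62.5 mm and 10.7 degrees, less where a joint would pass 70% of its speed; a pose out of reach is approached as far as the arm can. A call with a number of a shift or a turn outside -1 to 1 is refused whole. A call with a gripper value outside its range is refused whole. The fingers move at their own pace and stop on an object; "newtons" is the grip in N (left out, the last holds). Time passes only in rows, so rows that do not move let the fingers close, or fill a call up. It gives the time, the measured TCP pose, the force, the opening and the grip force at its end, in the units of the state.
- get_obs(): the state, without advancing time (a new reading comes with each control period).
- cams.read_camera(name): name is "scene" or "top" or "wrist"; returns the picture (384x512x3 uint8, red, green, blue); there is no depth.
- cams.camera_params(name): a dict with "K" (3x3 intrinsics, pixels), "k1" (the pictures are not rectified: a ray, as slopes to the right and down, at radius r is drawn at 1 + k1 r^2 times it, then the intrinsics apply), "extrinsics" (4x4, takes a point from camera to world coordinates). Camera axes: x right, y down, z forward; pixel columns grow to the right and rows downward; lengths in m; the calibration is good to about 2 mm. A picture is of the moment at which its call begins: read the wrist's pose just before it. camera_params takes no time and is no camera call; for the wrist camera it gives the pose at the moment of the call.
- job.hand_in(): hands the job in; it is judged then, once.
The state is a dict: "t": time; "q": joint angles; "joint_vel": joint speeds; "joint_torque": joint torques, N m; "eef_pos": TCP position; "tool_rot": TCP orientation; "contact_force": force on the tool from outside, world axes, zero at the start; "torque": the same for the moment, N m; "gripper_width": opening from 0.0 (shut) to 1.0 (fully open); "grasp_force": force on a finger pad.
Only numpy, scipy, OpenCV 4.12 (cv2) and the standard library are available. Lean on these libraries where they do the work, as an engineer would, in place of code of your own. Each camera call takes 0.05 s, during which the arm holds its last target. There are 200 camera calls.

## Working session

There is one attempt and no reset: what is moved stays moved. The work goes in short steps, Python scripts to look and compute and a tool call to move; the robot and the scene stay as the last step left them, time stands still between calls to the robot, and variables do not carry over. Pictures are saved under pics/ and viewed, at most 10 in all, crops included, and the job is handed in when it is done.

Besides the shell and the picture viewer there is one more tool, called after ">>>" by a JSON object that holds its "fn" and its "kwargs", one argument or row to a line. arm_command: Moves the arm, as the interface text tells. Its arguments: {"type":"object","properties":{"rows":{"type":"array"},"newtons":{"type":"number"}},"required":["rows"]}

```bash
mkdir -p pics; ls; cat > h.py <<'E'
import numpy as np, cv2
from station import get_obs, cams, job, bot
def save(name,f,crop=None,scale=1):
    im=cams.read_camera(name)[:,:,::-1]
    cv2.imwrite('pics/raw_'+f,im)
    if crop: x0,y0,x1,y1=crop; im=im[y0:y1,x0:x1]
    cv2.imwrite('pics/'+f,cv2.resize(im,None,fx=scale,fy=scale,interpolation=cv2.INTER_CUBIC))
def ray(P,uv):
    K=P['K'];k=P['k1'];d=np.array([(uv[0]-K[0][2])/K[0][0],(uv[1]-K[1][2])/K[1][1]]);s=d.copy()
    for _ in range(20): s=d/(1+k*(s@s))
    E=np.array(P['extrinsics']);return E[:3,3],E[:3,:3]@np.array([s[0],s[1],1])
def at(P,uv,z):
    o,d=ray(P,uv);return o+d*(z-o[2])/d[2]
def proj(P,p):
    E=np.array(P['extrinsics']);c=E[:3,:3].T@(np.array(p)-E[:3,3]);s=c[:2]/c[2];s=s*(1+P['k1']*(s@s))
    K=np.array(P['K']);return np.array([K[0,0]*s[0]+K[0,2],K[1,1]*s[1]+K[1,2]])
E
python3 - <<'E'
from h import *
o=get_obs();print(o['t'],o['eef_pos'],o['tool_rot'],o['contact_force'],bot.grip_point_offset)
for n in('scene','top','wrist'):
    P=cams.camera_params(n);print(n,np.round(P['K'],1).tolist(),P['k1'],np.round(P['extrinsics'],3).tolist())
save('top','top1.png',scale=1.5);save('scene','scene1.png',scale=1.5)
E
```

```text
pics
0.0 [ 0.25937146 -0.62252758  0.23032146] [-8.95038056e-04  9.80578882e-01  1.96122909e-01 -2.45453477e-04] [-0.05479592  0.05089143  0.2701511 ] 0.0187
scene [[474.1, 0.0, 256.1], [0.0, 474.1, 195.2], [0.0, 0.0, 1.0]] -0.12791673140005555 [[-0.532, 0.681, -0.503, 1.221], [0.847, 0.431, -0.312, 0.41], [0.004, -0.592, -0.806, 1.217], [0.0, 0.0, 0.0, 1.0]]
top [[418.9, 0.0, 258.4], [0.0, 418.9, 189.5], [0.0, 0.0, 1.0]] -0.017450729783377507 [[0.018, -0.995, 0.096, 0.368], [-1.0, -0.019, -0.007, -0.013], [0.009, -0.096, -0.995, 1.523], [0.0, 0.0, 0.0, 1.0]]
wrist [[325.6, 0.0, 258.1], [0.0, 325.6, 192.6], [0.0, 0.0, 1.0]] -0.001508546536495437 [[0.383, -0.876, -0.292, 0.334], [-0.924, -0.364, -0.119, -0.593], [-0.002, 0.315, -0.949, 0.373], [0.0, 0.0, 0.0, 1.0]]
```

View pics/top1.png

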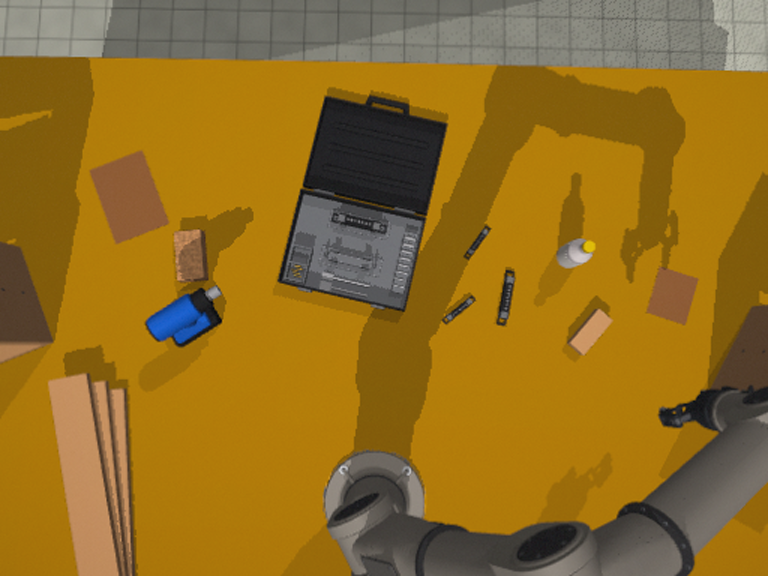

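View pics/scene1.png

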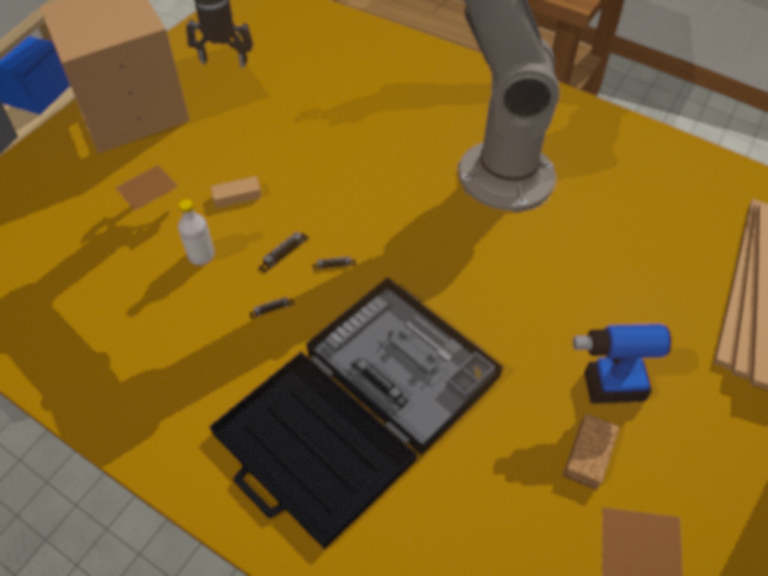

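Three bars look like the cassette in the top picture: (507,297), (477,242) and (459,309), all at 1.5x. The one at (507,297) is clearly the longest, so it fits. The dock is at about (350,257), and the home cassette at (359,220). I'll confirm the cassette with an enlarged crop.

```bash
python3 - <<'E'
from h import *
im=cv2.imread('pics/raw_top1.png');a=im[120:220,180:360]
cv2.imwrite('pics/crop1.png',cv2.resize(a,None,fx=4.4,fy=4.4,interpolation=cv2.INTER_CUBIC))
P=cams.camera_params('top')
for n,p,z in(('L1',(511,270),.01),('L2',(503,324),.01),('s1',(488,226),.01),('s2',(466,258),.01),('t1',(473,297),.01),('t2',(446,321),.01),('h1',(334,213),.03),('h2',(386,227),.03),('d',(350,257),.026)): print(n,at(P,np.array(p)/1.5,z).round(3))
E
```

```text
L1 [ 0.554 -0.322  0.01 ]
L2 [ 0.423 -0.303  0.01 ]
s1 [ 0.661 -0.266  0.01 ]
s2 [ 0.581 -0.213  0.01 ]
t1 [ 0.487 -0.23   0.01 ]
t2 [ 0.428 -0.166  0.01 ]
h1 [0.682 0.109 0.03 ]
h2 [ 0.65  -0.017  0.03 ]
d [0.576 0.068 0.026]
```

View pics/crop1.png

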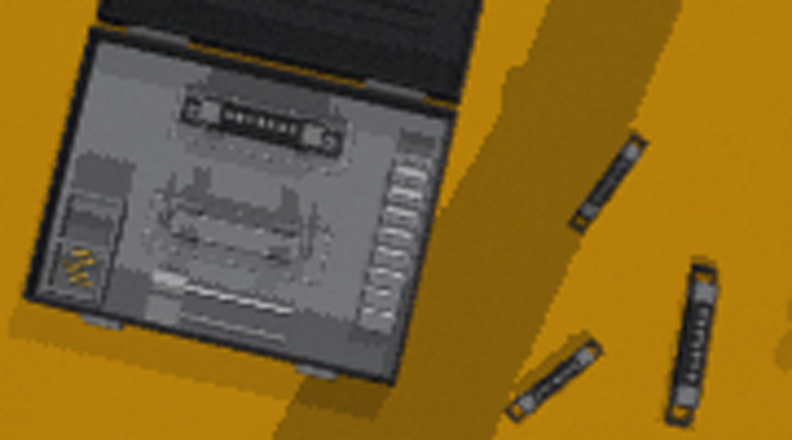

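The crop confirms it: the bar at crop (692,342) is about 133 mm long, against about 97 and 87 mm for the other two. Next I go above it.

>>> {"fn": "arm_command", "kwargs": {
  "rows": [
    [[85, 0.475, 0.645, 0, -0.84], [85, 0.475, 0.645, 0, -0.84], [85, 0.475, 0.645, 0, -0.84], [85, 0.475, 0.645, 0, -0.84], [85, 0.475, 0.645, 0, -0.84], [85, 0.475, 0.645, 0, -0.84], [85, 0.475, 0.645, 0, -0.84], [85, 0.475, 0.645, 0, -0.84], [85, 0, 0, 0, 0], [85, 0, 0, 0, 0]]
  ],
  "newtons": 30
}}

```text
t: 1.35
eef_pos: [0.4871, -0.3138, 0.231]
tool_rot: [0.0, 0.997, -0.071, -0.0]
contact_force: [0.8, -0.7, 0.3]
gripper_width: 0.997
grasp_force: 0.0
```

```bash
python3 - <<'E'
from h import *
o=get_obs();P=cams.camera_params('wrist');import pickle;pickle.dump(P,open('P1.pkl','wb'))
save('wrist','w1.png',scale=1.5);print(o['t'],o['eef_pos'],o['tool_rot'],o['q'])
E
```

```text
1.35 [ 0.48713545 -0.3137609   0.23096665] [ 1.17314472e-04  9.97468616e-01 -7.11063617e-02 -4.82072612e-04] [ 0.47386235  0.32170549 -0.01202336  1.78920728  0.00511159  1.03150912
 -1.25330164]
```

View pics/w1.png

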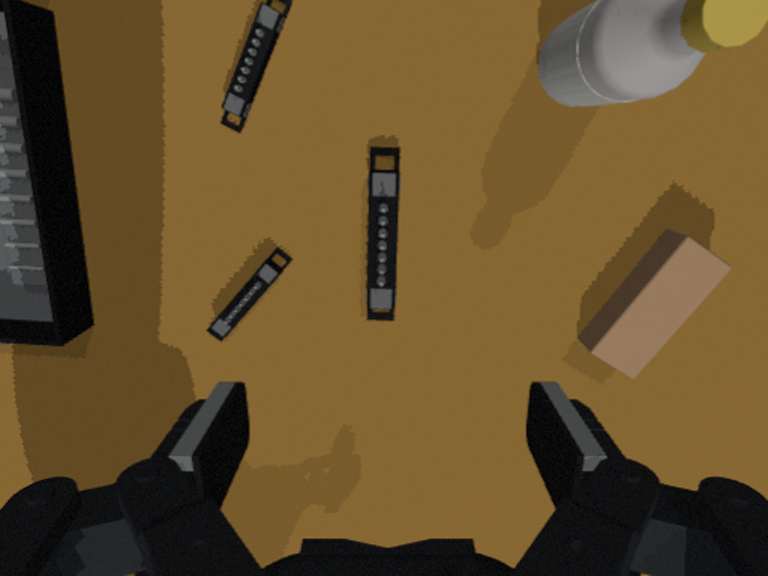

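The wrist picture shows the cassette upright in the middle. Its far eye ends at (385,148), its near eye at (380,320), and the pads are at (384,185) and (381,299).

```bash
python3 - <<'E'
from h import *;import pickle
P=pickle.load(open('P1.pkl','rb'))
A=[at(P,np.array(p)/1.5,z) for p,z in(((385,149),.003),((380.5,320),.002),((384.2,185),.02),((381,299),.02))]
for a,b in((A[0],A[1]),(A[2],A[3])): d=a-b;print((a+b)/2,np.hypot(*d[:2]),np.arctan2(d[1],d[0]))
E
```

```text
[ 0.48514399 -0.31103469  0.0025    ] 0.13494523731372304 -0.17284779077133205
[ 0.48547823 -0.31116482  0.02      ] 0.08628099887008334 -0.17451766013197326
```

>>> {"fn": "arm_command", "kwargs": {
  "rows": [
    [[55, -0.03, 0.045, -0.2, -0.39], [55, 0, 0, -0.5, 0], [55, 0, 0, -0.55, 0], [55, 0, 0, -0.55, 0], [55, 0, 0, -0.55, 0], [55, 0, 0, -0.5, 0], [55, 0, 0, -0.45, 0], [55, 0, 0, -0.3, 0], [55, 0, 0, -0.16, 0], [55, 0, 0, 0, 0]]
  ]
}}

```text
t: 2.65
eef_pos: [0.4856, -0.3109, 0.0054]
tool_rot: [-0.0, 0.996, -0.087, -0.0]
contact_force: [0.1, 0.2, 0.0]
gripper_width: 0.639
grasp_force: 0.0
```

>>> {"fn": "arm_command", "kwargs": {
  "rows": [
    [[15, 0, 0, 0, 0], [15, 0, 0, 0, 0], [15, 0, 0, 0, 0], [15, 0, 0, 0, 0], [15, 0, 0, 0, 0], [15, 0, 0, 0, 0], [15, 0, 0, 0, 0], [15, 0, 0, 0, 0], [15, 0, 0, 0, 0], [15, 0, 0, 0, 0]]
  ],
  "newtons": 50
}}

```text
t: 3.9
eef_pos: [0.4866, -0.3111, 0.0068]
tool_rot: [0.0, 0.996, -0.087, 0.001]
contact_force: [0.3, 0.1, 6.2]
gripper_width: 0.244
grasp_force: 49.9
```

>>> {"fn": "arm_command", "kwargs": {
  "rows": [
    [[15, 0, 0, 0.5, 0], [15, 0, 0, 0.8, 0.5], [15, 0, 0, 0.9, 1], [15, 0, 0, 0.9, 1], [15, 0.1, 0.48, 0.5, 1], [15, 0.11, 0.49, 0, 1], [15, 0.11, 0.49, 0, 1], [15, 0.11, 0.49, 0, 1], [15, 0.11, 0.49, 0, 1], [15, 0.11, 0.49, 0, 1]]
  ]
}}

```text
t: 5.15
eef_pos: [0.525, -0.1328, 0.2212]
tool_rot: [-0.0, 0.967, 0.253, -0.0]
contact_force: [-0.2, 0.4, -1.1]
gripper_width: 0.243
grasp_force: 49.1
```

>>> {"fn": "arm_command", "kwargs": {
  "rows": [
    [[15, 0.11, 0.49, 0, 1], [15, 0.11, 0.49, 0, 1], [15, 0.11, 0.49, 0, 1], [15, 0.11, 0.48, 0, 1], [15, 0, 0, 0, 1], [15, 0, 0, 0, 1], [15, 0, 0, 0, 1], [15, 0, 0, 0, 1], [15, 0, 0, 0, 1], [15, 0, 0, 0, 1]]
  ]
}}

```text
t: 6.4
eef_pos: [0.5515, -0.0171, 0.2217]
tool_rot: [-0.0, 0.793, 0.61, 0.0]
contact_force: [-0.0, -1.3, -0.7]
gripper_width: 0.238
grasp_force: 49.1
```

>>> {"fn": "arm_command", "kwargs": {
  "rows": [
    [[15, 0, 0, 0, 1], [15, 0, 0, 0, 0.25], [15, 0, 0, 0, 0], [15, 0, 0, 0, 0], [15, 0, 0, 0, 0], [15, 0, 0, 0, 0], [15, 0, 0, 0, 0], [15, 0, 0, 0, 0], [15, 0, 0, 0, 0], [15, 0, 0, 0, 0]]
  ]
}}

```text
t: 7.65
eef_pos: [0.5512, -0.018, 0.2217]
tool_rot: [0.0, 0.763, 0.646, 0.0]
contact_force: [0.3, 0.5, -0.6]
gripper_width: 0.241
grasp_force: 49.1
```

```bash
python3 - <<'E'
from h import *
o=get_obs();P=cams.camera_params('wrist');import pickle;pickle.dump(P,open('P2.pkl','wb'))
save('wrist','w2.png',scale=1.56);print(o['t'],o['eef_pos'],o['tool_rot'],o['q'],o['contact_force'],o['gripper_width'])
E
```

```text
7.65 [ 0.55123725 -0.01799102  0.22170477] [8.18427102e-06 7.62928019e-01 6.46483439e-01 1.98280418e-05] [ 0.28335438  0.319844   -0.44471054  1.8395968   0.1596855   1.01715643
 -0.39081498] [ 0.30789201  0.48943354 -0.56314119] 0.24076206432251682
```

View pics/w2.png

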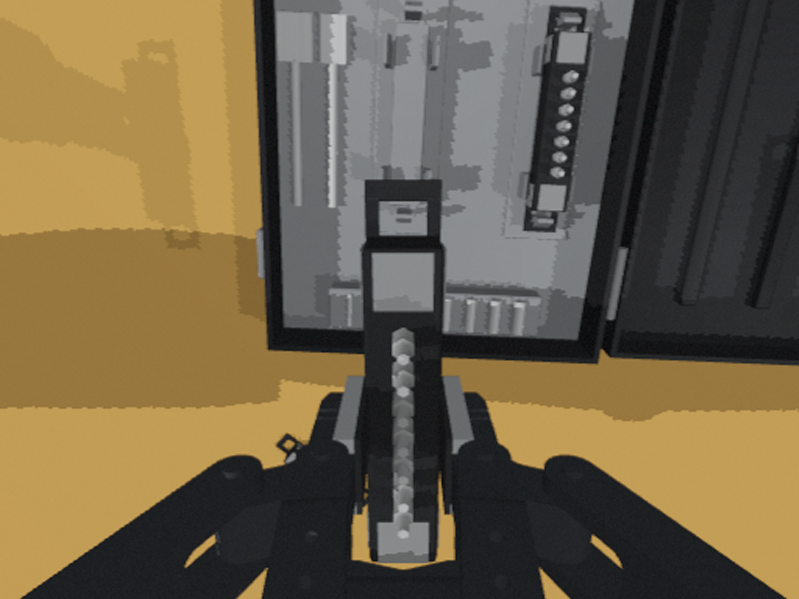

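The wrist picture shows the held cassette pointing up. Its far eye frames the near hook at about (403,214), the far hook is near (413,12), and the guides are at (390,50), (434,50), (387,172) and (427,172). I'll enlarge that part.

```bash
python3 - <<'E'
from h import *
im=cv2.imread('pics/raw_w2.png');a=im[0:160,220:390]
a=cv2.convertScaleAbs(a,alpha=1.3);cv2.imwrite('pics/crop2.png',cv2.resize(a,None,fx=3.75,fy=3.75,interpolation=cv2.INTER_CUBIC))
E
```

```text
(no output)
```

View pics/crop2.png

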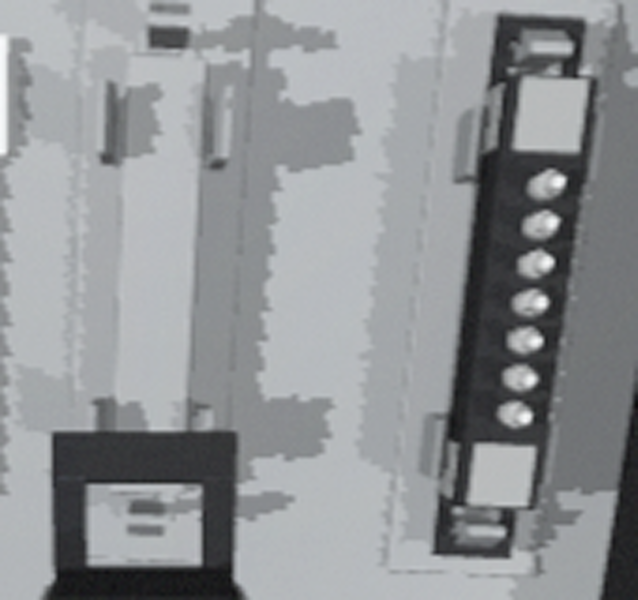

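```bash
cat > m.py <<'E'
from h import *;import pickle
P=pickle.load(open('P2.pkl','rb'))
f=lambda u,v,z:at(P,(220+u/3.75-.37,v/3.75-.37),z)
def pr(n,a,b):
    d=a-b;print(n,((a+b)/2).round(4),'len',np.hypot(*d[:2]).round(4),'yaw',np.arctan2(d[1],d[0]).round(4));return (a+b)/2,np.arctan2(d[1],d[0])
c,y=pr('home pads',f(551,115,.046),f(503,475,.046))
c2,y2=pr('home ends',f(543,16,.029),f(473,555,.029))
for cc,yy in((c,y),(c2,y2)): print(' seat',cc[:2]+.093*np.array([-np.sin(yy),np.cos(yy)]))
pr('hooks',f(169,48,.026),f(147,535,.026))
pr('hooktops',f(169,28,.0398),f(147,510,.0398))
pr('guides far L/R top ',f(110,163,.037),f(216,165,.037))
pr('guides near L/R top ',f(105,400,.037),f(201,405,.037))
# held cassette, pads, model: origin tcp + offset
o=np.array([0.55123725,-0.01799102,0.22170477]);yt=2*np.arctan2(.6464834,.762928)
print('tool yaw',yt)
for zo in(-.007,):
  for x in(-42,42,68):
    for yy in (0,):
      p=o+np.array([x*np.cos(yt)*1e-3,x*np.sin(yt)*1e-3,zo+(.02 if x!=68 else .003)]);print(x,proj(P,p)*1.56)
E
python3 m.py
```

```text
home pads [0.6575 0.0488 0.046 ] len 0.0839 yaw 1.3614
home ends [0.6573 0.049  0.029 ] len 0.1321 yaw 1.3599
 seat [0.56656132 0.06817626]
 seat [0.56638634 0.06849561]
hooks [0.568  0.0634 0.026 ] len 0.1206 yaw 1.3599
hooktops [0.5687 0.0686 0.0398] len 0.1133 yaw 1.3591
guides far L/R top  [0.5746 0.0956 0.037 ] len 0.026 yaw 2.9577
guides near L/R top  [0.5629 0.04   0.037 ] len 0.025 yaw 2.9246
tool yaw 1.4059321409568375
-42 [403.93978689 535.40725177]
42 [403.65319321 281.84966268]
68 [403.46185753 176.27979595]
```

>>> {"fn": "arm_command", "kwargs": {
  "rows": [
    [[15, 0.07, 0.36, 0, -0.19], [15, 0.07, 0.36, 0, -0.19], [15, 0.07, 0.36, 0, -0.195], [15, 0.07, 0.357, -0.2, 0], [15, 0, 0, -0.5, 0], [15, 0, 0, -0.7, 0], [15, 0, 0, -0.7, 0], [15, 0, 0, -0.4, 0], [15, 0, 0, -0.2, 0], [15, 0, 0, 0, 0]]
  ]
}}

```text
t: 8.95
eef_pos: [0.5679, 0.0683, 0.0594]
tool_rot: [-0.0, 0.778, 0.629, -0.0]
contact_force: [0.2, 0.1, -1.4]
gripper_width: 0.246
grasp_force: 49.1
```

```bash
python3 - <<'E'
from h import *
o=get_obs();P=cams.camera_params('wrist');import pickle;pickle.dump((P,o['eef_pos'],o['tool_rot']),open('P3.pkl','wb'))
save('wrist','w3.png',crop=(156,40,356,184),scale=4);print(o['t'],o['eef_pos'],o['tool_rot'],o['contact_force'],o['gripper_width'])
E
```

```text
8.95 [0.56790216 0.06825132 0.05940846] [-2.29261190e-04  7.77567379e-01  6.28799503e-01 -3.21278701e-04] [ 0.21439732  0.12915652 -1.37804747] 0.2455289211943026
```

View pics/w3.png

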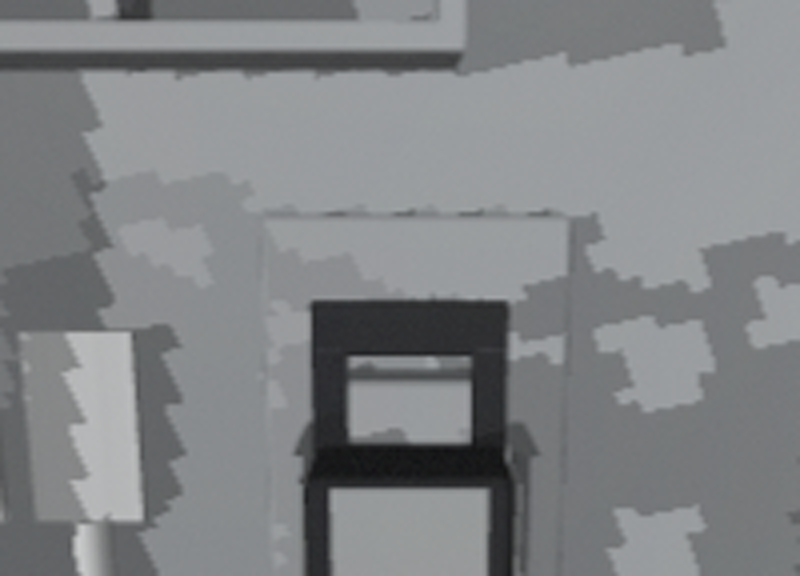

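```bash
python3 - <<'E'
from h import *;import pickle
P,e,q=pickle.load(open('P3.pkl','rb'))
y=1.360;R=np.array([[np.cos(y),-np.sin(y),0],[np.sin(y),np.cos(y),0],[0,0,1]])
S=np.array([.568,.0682,.026]);C=e-[0,0,.0068]
g=lambda o,p:((proj(P,o+R@(np.array(p)*1e-3))-[156,40])*4+1.5).round(0)
for p in((64.5,5,3.8),(64.5,-5,3.8),(61.5,5,13.8),(61.5,-5,13.8),(58,0,13.8),(58,0,0),(46,12.2,11),(46,-12.2,11)):print('seat',p,g(S,p))
for p in((68,11,3),(68,-11,3),(62,7,3),(62,-7,3),(52,7,3),(52,11,20),(52,-11,20)):print('cas',p,g(C,p))
E
```

```text
seat (64.5, 5, 3.8) [374. 305.]
seat (64.5, -5, 3.8) [451. 305.]
seat (61.5, 5, 13.8) [372. 337.]
seat (61.5, -5, 13.8) [453. 337.]
seat (58, 0, 13.8) [413. 366.]
seat (58, 0, 0) [413. 352.]
seat (46, 12.2, 11) [318. 457.]
seat (46, -12.2, 11) [508. 457.]
cas (68, 11, 3) [311. 294.]
cas (68, -11, 3) [512. 293.]
cas (62, 7, 3) [349. 349.]
cas (62, -7, 3) [475. 349.]
cas (52, 7, 3) [350. 438.]
cas (52, 11, 20) [303. 470.]
cas (52, -11, 20) [521. 470.]
```

```bash
python3 - <<'E'
from h import *
im=cv2.cvtColor(cv2.imread('pics/raw_w3.png'),cv2.COLOR_BGR2GRAY)
print('cols',list(range(232,286,1)))
for r in range(112,154): print(r,(r-40)*4,' '.join('%3d'%v for v in im[r,232:286]))
E
```

```text
cols [232, 233, 234, 235, 236, 237, 238, 239, 240, 241, 242, 243, 244, 245, 246, 247, 248, 249, 250, 251, 252, 253, 254, 255, 256, 257, 258, 259, 260, 261, 262, 263, 264, 265, 266, 267, 268, 269, 270, 271, 272, 273, 274, 275, 276, 277, 278, 279, 280, 281, 282, 283, 284, 285]
112 288 142 141 140 141 140 140 141 140 141 140 141 141 141 141 140 140 142 140 141 141 147 155 151 143 148 155 155 156 155 155 156 155 155 155 156 155 156 156 155 156 155 155 155 155 156 155 155 156 156 155 156 156 156 156
113 292 142 140 141 140 141 140 141 141 142 141 141 140 140 141 141 140 141 140 141 141 141 144 141 140 141 149 155 156 155 156 156 145 140 155 156 155 151 143 148 155 155 155 155 155 155 155 155 154 155 155 156 155 156 155
114 296 141 140 141 141 140 141 140 142 141 140 140 141 141 140 141 135 130 128 129 129 129 129 128 129 129 135 133 128 142 141 141 127 116 131 133 131 131 128 135 141 148 155 156 145 141 155 155 156 155 155 156 155 155 155
115 300 142 123  77  68  68  65  68  68  68  67  68  70  65  66  66  66  63  60  62  62  62  63  63  61  61  65  61  61  65  69  68  61  55  63  62  62 
[... 7883 characters left out ...]
  35  37  38  60  80  78  81
151 444  80  73  54  42  40  33  35  32  34  33  32  37  43  44  43  45  42  43  44  42  44  43  43  44  44  45  49  55  55  57  56  56  56  55  57  56  57  57  58  54  50  41  25  31  31  29  28  31  33  36  69  90  80  80
152 448  79  74  51  33  27  27  26  25  21  26  27  24  23  23  24  28  25  23  23  25  27  21  25  19  24  23  26  24  23  25  27  24  21  23  26  20  23  25  27  26  24  26  21  25  20  24  25  21  27  31  76  97  78  79
153 452  80  73  55  30  26  24  26  25  22  24  24  25  21  24  24  27  26  23  24  27  23  25  25  23  25  24  24  24  23  23  25  25  24  21  25  22  23  21  23  22  25  22  24  21  22  27  21  24  25  35  85 100  68  71
```

```bash
python3 - <<'E'
from h import *
im=cv2.cvtColor(cv2.imread('pics/raw_w3.png'),cv2.COLOR_BGR2GRAY)
for r in range(142,186,2): print(r,(r-40)*4,' '.join('%3d'%v for v in im[r,222:240]),' | ',' '.join('%3d'%v for v in im[r,276:296]))
E
```

```text
142 408 144 147 143 143 142 141 140 141 140 141 140 125  76  44  46  46  45  46  |   47  48  47  46  48  47  78 111 120 119 120 119 120 119 120 120 121 120 118 119
144 416 143 145 141 140 141 141 141 140 141 141 141 126  77  41  45  40  41  41  |   47  47  48  46  47  45  78 110 121 119 120 120 120 120 119 120 119 119 120 120
146 424 142 145 141 141 140 140 140 140 141 135 114  77  54  41  42  41  40  44  |   47  47  42  43  47  46  65  85  83  82  84 102 119 120 120 121 118 119 120 120
148 432 140 143 141 141 141 141 140 141 135 113  82  73  55  40  41  39  41  41  |   46  43  37  38  38  36  59  81  81  79  81  81 102 119 120 120 120 121 120 118
150 440 140 142 142 140 142 140 140 136 114  81  80  73  52  40  41  39  42  41  |   35  35  34  35  37  38  60  80  78  81  80  79  81 102 120 120 120 120 119 117
152 448 139 139 141 140 141 141 140 122  83  80  79  74  51  33  27  27  26  25  |   20  24  25  21  27  31  76  97  78  79  79  81  79  80 102 120 119 119 119 118
154 456 139 141 143 141 141 141 140 137 132 116  79  73  52  29  21  23  24  24  |   23  26  24  22  25  28  85  99 
[... 1807 characters left out ...]
  91  81  86 107 118 117 119 118 119 116 112
178 552 138 142 148 153 148 139 139 138 138 122  74  43  45  43  45  43  95 139  |  153 131  65  47  46  44  40  35  69  89  80  86 106 117 118 118 118 117 117 108
180 560 137 138 146 154 153 148 140 139 139 121  75  47  46  45  43  44  78 130  |  152 130  65  46  45  45  40  35  85 105  81  91 111 115 116 118 119 118 116 109
182 568 139 137 142 142 139 140 140 140 139 121  73  44  46  45  46  46  75 127  |  153 131  63  48  47  44  39  33  84 105  78  90 113 118 118 118 119 119 117 111
184 576 138 139 139 142 140 139 141 140 139 121  74  43  48  46  43  46  75 126  |  154 130  66  46  45  44  39  33  84 117 117 116 118 118 118 118 119 119 119 113
```

The cassette is already parallel to the dock. It should shift about 0.9 mm across, towards the lid, and about 1 mm along. I'll correct that while lowering to just above the hooks.

>>> {"fn": "arm_command", "kwargs": {
  "rows": [
    [[15, 0.018, 0.013, 0, 0], [15, 0, 0, -0.03, 0], [15, 0, 0, -0.03, 0], [15, 0, 0, -0.03, 0], [15, 0, 0, -0.03, 0], [15, 0, 0, -0.03, 0], [15, 0, 0, -0.03, 0], [15, 0, 0, -0.03, 0], [15, 0, 0, 0, 0], [15, 0, 0, 0, 0]]
  ]
}}

```text
t: 10.25
eef_pos: [0.5692, 0.069, 0.0471]
tool_rot: [0.0, 0.778, 0.629, 0.0]
contact_force: [-0.4, -1.1, -1.3]
gripper_width: 0.24
grasp_force: 49.1
```

```bash
python3 - <<'E'
from h import *
o=get_obs();save('wrist','w4.png',crop=(156,60,356,204),scale=4);print(o['t'],o['eef_pos'],o['contact_force'],o['torque'])
E
```

```text
10.25 [0.569159   0.06904151 0.04713551] [-0.44753903 -1.07697942 -1.3075454 ] [ 0.04222472 -0.00444909  0.02648418]
```

View pics/w4.png

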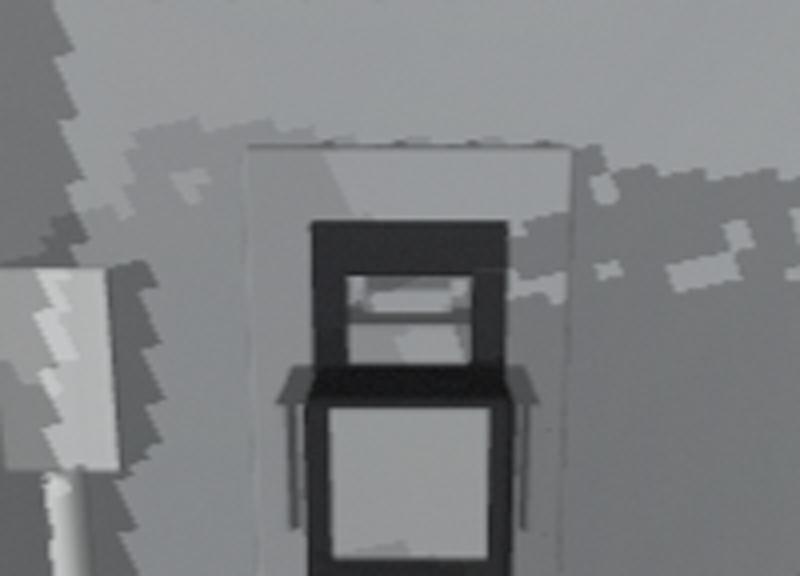

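The wrist picture shows the guides at (275–538), the dock outline at (247–572) and the cassette at (312–508), all centred near column 410. The far hook shows in the slot at (365–450, 285–310). Alignment is good, so I start pressing in small steps.

>>> {"fn": "arm_command", "kwargs": {
  "rows": [
    [[15, 0, 0, -0.02, 0], [15, 0, 0, -0.02, 0], [15, 0, 0, -0.02, 0], [15, 0, 0, -0.02, 0], [15, 0, 0, -0.02, 0], [15, 0, 0, -0.02, 0], [15, 0, 0, 0, 0], [15, 0, 0, 0, 0], [15, 0, 0, 0, 0], [15, 0, 0, 0, 0]]
  ]
}}

```text
t: 11.55
eef_pos: [0.5692, 0.069, 0.04]
tool_rot: [0.0, 0.778, 0.629, 0.0]
contact_force: [0.0, 0.1, 1.2]
gripper_width: 0.237
grasp_force: 49.2
```

>>> {"fn": "arm_command", "kwargs": {
  "rows": [
    [[15, 0, 0, -0.02, 0], [15, 0, 0, -0.02, 0], [15, 0, 0, -0.02, 0], [15, 0, 0, -0.02, 0], [15, 0, 0, 0, 0], [15, 0, 0, 0, 0], [15, 0, 0, 0, 0], [15, 0, 0, 0, 0], [15, 0, 0, 0, 0], [15, 0, 0, 0, 0]]
  ]
}}

```text
t: 12.8
eef_pos: [0.5693, 0.069, 0.0352]
tool_rot: [0.0, 0.778, 0.629, 0.0]
contact_force: [0.3, -0.4, 5.0]
gripper_width: 0.238
grasp_force: 49.7
```

```bash
python3 - <<'E'
from h import *
o=get_obs();print(o['tool_rot'],o['contact_force'],o['torque'])
E
```

```text
[9.32311256e-05 7.77592542e-01 6.28768473e-01 1.93996179e-04] [ 0.29986262 -0.40974586  4.96830057] [-0.00592446 -0.18333904  0.00536723]
```

>>> {"fn": "arm_command", "kwargs": {
  "rows": [
    [[15, 0, 0, -0.02, 0], [15, 0, 0, -0.02, 0], [15, 0, 0, -0.02, 0], [15, 0, 0, 0, 0], [15, 0, 0, 0, 0], [15, 0, 0, 0, 0], [15, 0, 0, 0, 0], [15, 0, 0, 0, 0], [15, 0, 0, 0, 0], [15, 0, 0, 0, 0]]
  ]
}}

```text
t: 14.05
eef_pos: [0.5693, 0.0692, 0.0319]
tool_rot: [0.0, 0.778, 0.629, 0.0]
contact_force: [-0.9, 0.2, 7.3]
gripper_width: 0.242
grasp_force: 50.2
```

```bash
python3 - <<'E'
from h import *
o=get_obs();print(o['tool_rot'],o['contact_force'],o['torque'])
E
```

```text
[1.24364423e-04 7.77562635e-01 6.28805448e-01 2.07288940e-04] [-0.9491999   0.21944633  7.25960859] [-0.01327886  0.11330049  0.01938811]
```

>>> {"fn": "arm_command", "kwargs": {
  "rows": [
    [[15, 0, 0, -0.02, 0], [15, 0, 0, -0.02, 0], [15, 0, 0, -0.02, 0], [15, 0, 0, 0, 0], [15, 0, 0, 0, 0], [15, 0, 0, 0, 0], [15, 0, 0, 0, 0], [15, 0, 0, 0, 0], [15, 0, 0, 0, 0], [15, 0, 0, 0, 0]]
  ]
}}

```text
t: 15.3
eef_pos: [0.5694, 0.0692, 0.0281]
tool_rot: [0.0, 0.778, 0.629, 0.0]
contact_force: [0.9, 0.6, 6.6]
gripper_width: 0.24
grasp_force: 50.2
```

```bash
python3 - <<'E'
from h import *
o=get_obs();print(o['contact_force'],o['torque'])
E
```

```text
[0.92696676 0.57507377 6.55098471] [ 0.05797354 -0.21141074  0.06019403]
```

>>> {"fn": "arm_command", "kwargs": {
  "rows": [
    [[15, 0, 0, -0.02, 0], [15, 0, 0, -0.02, 0], [15, 0, 0, -0.02, 0], [15, 0, 0, 0, 0], [15, 0, 0, 0, 0], [15, 0, 0, 0, 0], [15, 0, 0, 0, 0], [15, 0, 0, 0, 0], [15, 0, 0, 0, 0], [15, 0, 0, 0, 0]]
  ]
}}

```text
t: 16.55
eef_pos: [0.5695, 0.0692, 0.025]
tool_rot: [0.0, 0.778, 0.629, 0.0]
contact_force: [-1.4, -0.7, 10.7]
gripper_width: 0.246
grasp_force: 50.8
```

```bash
python3 - <<'E'
from h import *
o=get_obs();print(o['contact_force'],o['torque'])
E
```

```text
[-1.38871121 -0.72913745 10.68499104] [-0.01489206  0.21030213  0.06506994]
```

>>> {"fn": "arm_command", "kwargs": {
  "rows": [
    [[15, 0, 0, -0.02, 0], [15, 0, 0, -0.02, 0], [15, 0, 0, 0, 0], [15, 0, 0, 0, 0], [15, 0, 0, 0, 0], [15, 0, 0, 0, 0], [15, 0, 0, 0, 0], [15, 0, 0, 0, 0], [15, 0, 0, 0, 0], [15, 0, 0, 0, 0]]
  ]
}}

```text
t: 17.8
eef_pos: [0.5695, 0.0692, 0.0229]
tool_rot: [0.0, 0.778, 0.629, 0.0]
contact_force: [-2.1, -0.1, 14.7]
gripper_width: 0.244
grasp_force: 51.2
```

>>> {"fn": "arm_command", "kwargs": {
  "rows": [
    [[15, 0, 0, 0.02, 0], [15, 0, 0, 0.02, 0], [15, 0, 0, 0.02, 0], [15, 0, 0, 0.02, 0], [15, 0, 0, 0.02, 0], [15, 0, 0, 0.02, 0], [15, 0, 0, 0.02, 0], [15, 0, 0, 0.02, 0], [15, 0, 0, 0, 0], [15, 0, 0, 0, 0]]
  ]
}}

```text
t: 19.05
eef_pos: [0.5688, 0.069, 0.0312]
tool_rot: [-0.0, 0.778, 0.629, -0.0]
contact_force: [1.4, 0.3, 0.9]
gripper_width: 0.244
grasp_force: 49.7
```

>>> {"fn": "arm_command", "kwargs": {
  "rows": [
    [[15, 0, 0, 0.02, 0], [15, 0, 0, 0.02, 0], [15, 0, 0, 0.01, 0], [15, 0, 0, 0, 0], [15, 0, 0, 0, 0], [15, 0, 0, 0, 0], [15, 0, 0, 0, 0], [15, 0, 0, 0, 0], [15, 0, 0, 0, 0], [15, 0, 0, 0, 0]]
  ]
}}

```text
t: 20.3
eef_pos: [0.5683, 0.0688, 0.034]
tool_rot: [-0.0, 0.778, 0.629, -0.001]
contact_force: [-1.9, 0.0, -14.7]
gripper_width: 0.244
grasp_force: 49.4
```

It holds against an upward pull of about 13 N, so it has latched. I'll relieve the load, then open carefully. The home cassette's inner edge is about 80 mm away, so I open only to 45 mm.

>>> {"fn": "arm_command", "kwargs": {
  "rows": [
    [[15, 0, 0, -0.02, 0], [15, 0, 0, -0.02, 0], [15, 0, 0, -0.02, 0], [15, 0, 0, 0, 0], [15, 0, 0, 0, 0], [45, 0, 0, 0, 0], [45, 0, 0, 0, 0], [45, 0, 0, 0, 0], [45, 0, 0, 0, 0], [45, 0, 0, 0, 0]]
  ]
}}

```text
t: 21.55
eef_pos: [0.5691, 0.069, 0.0309]
tool_rot: [-0.0, 0.778, 0.629, 0.0]
contact_force: [-0.3, -0.2, 0.1]
gripper_width: 0.529
grasp_force: 0.0
```

>>> {"fn": "arm_command", "kwargs": {
  "rows": [
    [[45, 0, 0, 0.1, 0], [45, 0, 0, 0.2, 0], [45, 0, 0, 0.4, 0], [45, 0, 0, 0.5, 0], [45, 0, 0, 0.6, 0], [45, -0.1, -0.36, 0.6, 0], [45, -0.1, -0.36, 0.2, 0], [45, -0.1, -0.36, 0, 0], [45, 0, 0, 0, 0], [45, 0, 0, 0, 0]]
  ]
}}

```text
t: 22.8
eef_pos: [0.5513, 0.0052, 0.1873]
tool_rot: [-0.0, 0.777, 0.629, 0.0]
contact_force: [0.4, -0.0, -0.5]
gripper_width: 0.529
grasp_force: 0.0
```

```bash
python3 - <<'E'
from h import *
import pickle
o=get_obs();P=cams.camera_params('wrist');pickle.dump(P,open('P5.pkl','wb'))
save('wrist','w5.png',crop=(180,0,440,195),scale=3);print(o['t'],o['eef_pos'],o['contact_force'])
E
```

```text
22.8 [0.55127872 0.0052273  0.18733734] [ 0.38558384 -0.02309441 -0.49707487]
```

View pics/w5.png

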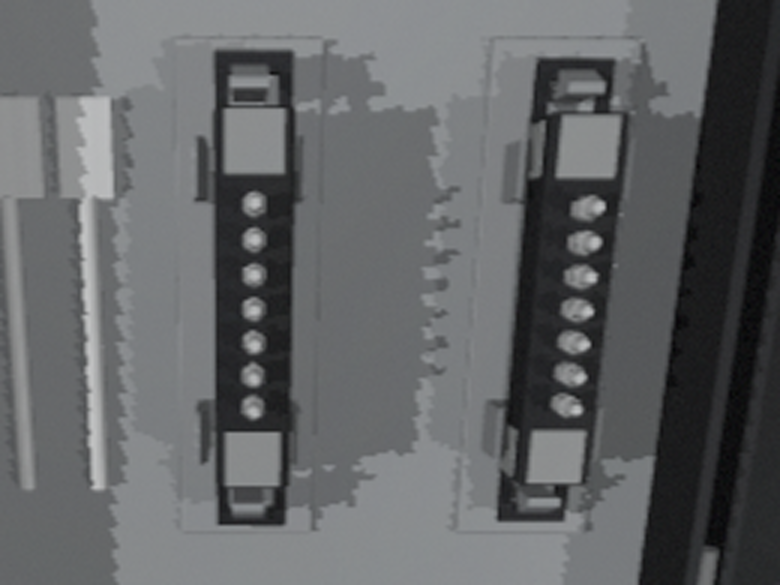

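The picture shows the cassette in the dock at (253,290) beside the home one at (565,300), with hooks in both eyes at (252,85) and (252,498). I'll check level and height with numbers.

```bash
python3 - <<'E'
from h import *;import pickle
P=pickle.load(open('P5.pkl','rb'))
f=lambda u,v,z:at(P,(180+u/3-.33,v/3-.33),z)
for n,a,b,z in(('dock pads',(254,141),(253,459),.046),('home pads',(588.5,147),(556,456.5),.046),('dock ends',(254,50),(252,525),.029),('home ends',(576,58),(532,521),.029)):
    A,B=f(*a,z),f(*b,z);d=A-B;print(n,((A+B)/2)[:2].round(4),np.hypot(*d[:2]).round(4),np.arctan2(d[1],d[0]).round(4))
# left/right pad widths for level: far, near
g=cv2.cvtColor(cv2.imread('pics/raw_w5.png'),cv2.COLOR_BGR2GRAY)
for c,r in((264,47),(264,153),(376,49),(365,152)):
    row=g[r-4:r+5,c-18:c+18].mean(0);e=np.interp
    m=(row.max()*.5+row.min()*.5);ix=np.where(row>m)[0];print(row.round(0).astype(int).tolist())
E
```

```text
dock pads [0.5698 0.0685] 0.0859 1.3615
home pads [0.6571 0.0494] 0.0837 1.3581
dock ends [0.57   0.0685] 0.1354 1.3603
home ends [0.657  0.0495] 0.1321 1.3622
[84, 82, 89, 109, 110, 70, 41, 44, 88, 129, 141, 141, 141, 141, 141, 141, 141, 141, 141, 141, 141, 141, 141, 141, 141, 141, 141, 141, 120, 62, 43, 38, 70, 88, 88, 104]
[112, 87, 87, 103, 119, 104, 51, 39, 68, 116, 138, 138, 138, 138, 138, 138, 138, 138, 138, 138, 138, 138, 138, 138, 138, 138, 129, 93, 39, 35, 69, 91, 91, 104, 108, 108]
[97, 106, 98, 53, 33, 41, 42, 56, 108, 139, 141, 141, 142, 141, 141, 141, 141, 141, 141, 141, 141, 141, 141, 141, 140, 141, 141, 121, 71, 40, 51, 81, 98, 94, 88, 88]
[75, 81, 93, 103, 87, 36, 38, 42, 51, 103, 137, 142, 142, 142, 142, 142, 142, 142, 142, 142, 142, 142, 143, 143, 143, 143, 133, 96, 49, 56, 80, 96, 94, 92, 99, 102]
```

```bash
python3 - <<'E'
from h import *;import pickle
from scipy.optimize import brentq
P=pickle.load(open('P5.pkl','rb'))
g=cv2.cvtColor(cv2.imread('pics/raw_w5.png'),cv2.COLOR_BGR2GRAY).astype(float)
def cross(row,lo,hi,inner):
    # walk outward from inner col to lo/hi, subpixel half-level crossing
    out=[]
    for s in(-1,1):
        lim=lo if s<0 else hi
        v=[row[c] for c in range(inner,lim,s)];a=np.median(v[:6]);
        k=next(i for i in range(len(v)) if abs(v[i]-a)>25)
        b=max(v[k:k+4],key=lambda t:abs(t-a));h=(a+b)/2
        j=next(i for i in range(len(v)-1) if (v[i]-h)*(v[i+1]-h)<=0)
        out.append(inner+s*(j+(v[j]-h)/(v[j]-v[j+1])))
    return out
yaw=1.36;lat=np.array([np.sin(yaw),-np.cos(yaw),0])
for n,rows,c,z,W in(('far bar',range(18,21),264,.029,.022),('near bar',range(172,175),264,.029,.022),('far pad',range(38,57),264,.046,None),('near pad',range(146,160),264,.046,None),('hfar bar',range(20,23),371,.021,.022),('hnear bar',range(171,174),357,.021,.022),('hfar pad',range(41,58),376,.038,None),('hnear pad',range(146,159),365,.038,None)):
    w=[]
    for r in rows:
        l,rr=cross(g[r],c-30,c+30,c);w.append(np.hypot(*(at(P,(rr,r),z)-at(P,(l,r),z))[:2])*1e3)
    print(n,np.median(w).round(2),np.std(w).round(2))
E
```

```text
far bar 21.94 0.06
near bar 21.47 5.19
far pad 16.39 0.05
near pad 16.48 0.1
hfar bar 22.17 0.14
hnear bar 22.1 0.08
hfar pad 16.55 0.12
hnear pad 16.6 0.13
```

The pad widths match at both ends to within 0.3% (home cassette 16.55/16.60, ours 16.39/16.48). So it sits level, at the right height, with both hooks over the bars. Handing in.

```bash
python3 -c "
from h import *
print(job.hand_in())"
```

```text
the job is handed in; nothing more can be done
None
```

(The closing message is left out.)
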